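Clamp a doming stake in the air vice

TASK

Stand the square wooden stake with the steel dome (dome up) on the bed of the bench vice, square between the open jaws and near the middle of their width, and let go of it. Then push the vice's valve lever all the way over towards the fixed jaw and hold it there while the jaw slowly closes, until the stake is gripped; let the lever come back to its upright centre by its spring. The stake must stay clamped and upright, and leave the other things on the bench where they are.

Things in the scene. Friction and masses are not known exactly. Their poses are not given: they have to be found in the camera images.
- stake: Loose forming stake, standing upright: square light-wood shank 28 x 28 mm, 95 mm high, topped by a polished steel dome 40 mm in diameter and 20 mm high (overall 115 mm), 0.2 to 0.45 kg. Origin at the centre of its underside, z up, x and y square to the shank's faces.
- vise: Air bench vice, bolted down; dark steel base plate 250 x 100 x 20 mm, its top is the bed. Origin on the bench, x = closing direction (moving to fixed jaw), y = towards the grey valve block with the lever, z up. In this frame, mm: fixed jaw face x 50, moving jaw face x 2 when open (gap 48), jaws y -45 to 45, tops z 65; air cylinder behind the moving jaw x -145 to -74, top z 70.
- fixed_jaw: The vice's fixed jaw, a steel block 34 mm thick, 90 mm wide, 45 mm high. Origin at the foot of its gripping face, mid-width, at bed height; axes as the vice's.
- jaw: The vice's moving jaw, a steel block like the fixed one on a ram. Origin at the foot of its gripping face, mid-width, at bed height; axes as the vice's. Slides along the vice's x, 0 to 40 mm, 0 being open (its start); stays where it is left.
- bed (a point): Point on the bed midway between the open jaws, 20 mm above the bench; vice frame (26, 0, 20) mm.
- lever_pivot (a point): Pivot of the valve lever, vice frame (-20, 125, 35) mm. It lies in the slot of the grey valve block: vice frame x -66 to 26, y 101 to 149, top z 62 mm. The lever swings in the vice's x-z plane.
- lever_knob (a point): Centre of the black ball knob, 26 mm in diameter, on the end of the 10 mm steel lever, 115 mm from the pivot (150 mm above the bench when upright).
- lever (a joint): Tilt of the spring-centred lever, rad: 0 upright; positive = knob leans to the vice's +x (the fixed jaw) and closes the vice; negative opens. Stops at +-0.68; up to 20 N at the knob. Held over, the jaw creeps the same way, 2 to 10 mm/s (slower near the end), up to 6 s until the stake is pushed to the fixed jaw and gripped; under 0.55 rad it hardly grips. Let go, it springs upright; the jaw stays.
- mandrel: Bystander: steel ring cone standing on a 54 mm round foot, 115 mm high, origin at its foot.
- jar: Bystander: clear jar with aluminium cap, 54 mm in diameter, 75 mm high, origin at its foot.
- mug: Bystander: white mug, 80 mm in diameter, 90 mm high, handle along its +y, origin at its foot.
- mallet: Bystander: wooden mallet lying along its x, 240 mm long, 36 mm high, head at +x; origin on the bench mid-handle.
- bench_block: Bystander: steel block 75 x 75 x 22 mm, origin at the centre of its underside.
- pliers: Bystander: pliers lying along their x, jaws at +x, about 150 mm long, 16 mm high, origin under the pivot.
- file: Bystander: file lying along its x, wooden handle at -x, 260 mm long, 26 mm high, origin on the bench near its middle.

How it is judged:
On the way, in this order (a step that is already met when the one before it is completed fails the run):
1. the stake stands upright on the bed between the jaws, square to them, let go (y of stake in the frame of vise between -0.025 and 0.025 m and x of stake in the frame of vise between 0 and 0.052 m and z of stake in the frame of vise between 0.015 and 0.025 m and angle between stake's own z axis and vertical below 0.1 rad and (angle between the x axis of stake and the x axis of vise, either way round below 0.14 rad or angle between the y axis of stake and the x axis of vise, either way round below 0.14 rad) and contact force between the fingers and stake below 0.1 N), for 0.2 s.
2. the lever is held over towards the fixed jaw until the stake is gripped between both jaws (value of joint lever above 0.4 rad and contact force between each of jaw, fixed_jaw and stake above 1.5 N), for 0.4 s.
At the end, for the whole second after the job is handed in: The stake stands on the bed (within 5 mm of its height), upright within 0.1 rad, a pair of its faces within 0.14 rad of the jaw faces, its middle within 25 mm of the middle of the jaws' width, gripped with more than 1 N by both jaws and at rest; the lever is back within 0.08 rad of upright (y of stake in the frame of vise between -0.025 and 0.025 m and x of stake in the frame of vise between 0 and 0.052 m and z of stake in the frame of vise between 0.015 and 0.025 m and contact force between each of jaw, fixed_jaw and stake above 1 N and angle between stake's own z axis and vertical below 0.1 rad and (angle between the x axis of stake and the x axis of vise, either way round below 0.14 rad or angle between the y axis of stake and the x axis of vise, either way round below 0.14 rad) and value of joint lever between -0.08 and 0.08 rad and linear speed of stake below 0.02 m/s); the robot touches nothing.
It fails at once if another thing on the bench is shoved more than 30 mm (distance of any of mandrel, jar, mug, mallet, bench_block, pliers, file from where it was at the start of the episode above 0.03 m).
It fails at once if the stake is knocked over (angle between stake's own z axis and vertical above 0.8 rad).
It also fails if it takes over 64 s, if anything falls off the work surface, if the arm or the gripper's body presses on something with over 40 N, if the wrist force passes 120 N, or if a joint passes its speed limit or range.

ROBOT

A 6-joint arm with a two-finger parallel gripper is mounted at the origin on the work surface. World frame = base frame: x ahead of the robot, y to its left, z up, the work surface at z = 0. Lengths are in m, angles in rad, forces in N, time in s.
With the tool pointing down it reaches from about 0.25 to 0.775 m from the base axis. Payload 4 kg.
Tool frame: the origin (TCP) lies at the very end of the fingers, on their centre line; the grasp point (between the pads) lies 19 mm behind it (robot.tcp_to_grasp is the distance from the TCP to the grasp point, in m); z points along the fingers, y is the line along which they close (so a half turn about z gives the same grasp; the last joint's range is limited). The gripper opens to 94 mm and grips with 3 to 60 N. Pads are 16 mm wide; open, the fingers measure 119 mm over their backs; the gripper's body (75 mm by 177 mm) begins 78 mm behind the grasp point.
Start: joints at [-1.228, 0.087, 1.371, -0, 1.684, -0.103], TCP at [0.237, -0.496, 0.206] pointing down, gripper open.
Joint ranges: [-3.1, 3.1], [-0.76, 2.03], [0.27, 2.55], [-1.08, 4.22], [0.17, 2.65], [-2.57, 2.57]. Speed limits (rad/s): [2.79, 2.79, 3.14, 3.14, 3.14, 3.14].

INTERFACE

Orientations are given as [roll, pitch, yaw] about the fixed x, y, z axes, in that order (R = Rz(yaw) Ry(pitch) Rx(roll)).
In Python, from bench import robot gives the robot as it stands.
- The arm moves only by the shell command python3 nudge.py 'ROWS'. ROWS is a JSON list of rows, 1 to 20 of them, each of 5 numbers: the finger opening in m, then dx, dy, dz in fractions of the full range, 1 being 0.4 m, then a turn about the tool's z in parts of the range, where 1.0 means 180 degrees; each row shifts and turns the commanded pose from where the row before left it, along the tool's axes as they then stand; what a row does not reach is not made up. A row lasts 1/12 s, in which the tool goes at most 0.0417 m and 0.125 rad, less where a joint would pass 70% of its speed; a pose out of reach is approached as far as the arm can. The fingers move at their own pace and stop on an object; the grip force is fixed at half the most. Time passes only in rows, so rows that do not move let the fingers close. It prints the time, the measured TCP pose, the force, the opening and the grip force at its end. Input that does not fit is refused with a message, and nothing moves.
- robot.get_obs(): the state, without advancing time (a new reading comes with each control period).
- robot.snapshot(name): name is "side" or "top" or "wrist"; returns a dict with "color" (384x512x3 uint8, blue, green, red), "fx", "fy", "cx", "cy" (pixels), "extrinsics" (4x4, takes a point from world to camera coordinates). Camera axes: x right, y down, z forward; pixel columns grow to the right and rows downward; lengths in m; the calibration is good to about 2 mm. A picture is of the moment at which its call begins. There is no depth.
- robot.close_job(): hands the job in; it is judged then, once.
The state is a dict: "time": time; "joint_positions": joint angles; "qvel": joint speeds; "joint_torque": joint torques, N m; "tool_pos": TCP position; "ee_rot": TCP orientation; "wrist_force": force on the tool from outside, world axes, zero at the start; "wrist_torque": the same for the moment, N m; "width": finger opening in m; "finger_force": force on a finger pad.
Only numpy, scipy, OpenCV 4.12 (cv2) and the standard library are available. Lean on these libraries where they do the work, as an engineer would, in place of code of your own. Each camera call takes 0.05 s, during which the arm holds its last target. There are 200 camera calls.

## Working session

There is one attempt and no reset: what is moved stays moved. The work goes in short steps, Python scripts to look and compute and a shell command to move; the robot and the scene stay as the last step left them, time stands still between calls to the robot, and variables do not carry over. Pictures are saved under pics/ and viewed, at most 10 in all, crops included, and the job is handed in when it is done.

```bash
ls; mkdir -p pics
python3 - <<'E'
from bench import robot
import cv2,json,numpy as np
for n in("top","side"):
    s=robot.snapshot(n); cv2.imwrite(f"pics/{n}0.png",s["color"])
    print(n,s["fx"],s["fy"],s["cx"],s["cy"]);print(np.round(s["extrinsics"],4).tolist())
o=robot.get_obs();print(o["time"],o["tool_pos"],o["ee_rot"],o["width"])
E
```

```text
bench.py
nudge.py
pics
top 353.421780184803 353.421780184803 255.47818303316808 194.00213202273738
[[-0.0025, -0.9999, -0.0114, 0.092], [-0.992, 0.0039, -0.1259, 0.5772], [0.1259, 0.011, -0.992, 0.9741], [0.0, 0.0, 0.0, 1.0]]
side 475.0487442085837 475.0487442085837 250.78797195880045 189.11168160654532
[[-0.6663, -0.7454, 0.0179, 0.4533], [-0.4151, 0.351, -0.8393, 0.2984], [0.6194, -0.5667, -0.5433, 0.8152], [0.0, 0.0, 0.0, 1.0]]
0.1 [ 0.23696614 -0.49578896  0.20444918] [-3.13965859e+00 -1.76398912e-04  4.45777030e-01] 0.0935431285136301
```

View pics/top0.png

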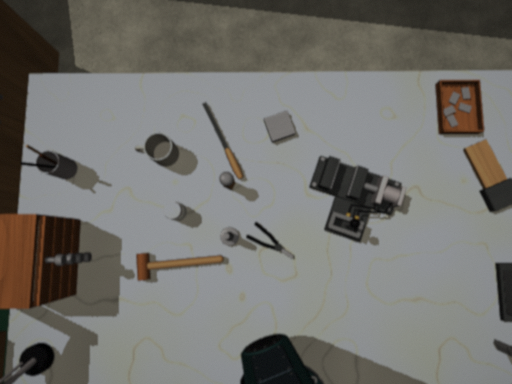

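View pics/side0.png

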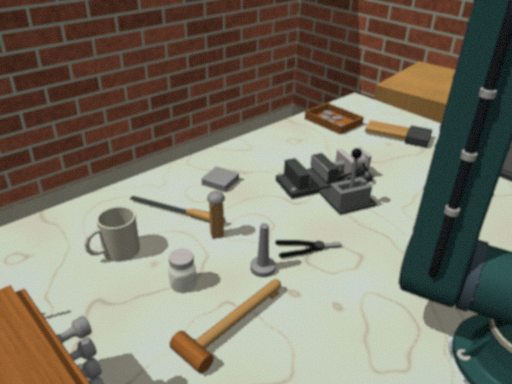

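The top view shows the stake's dome at about (227,180), right beside the file handle, and the vice around (355,190) with its valve block at (348,215). In the side view the stake is at (216,215) and the lever knob at (356,153). Next I'll enlarge both for measuring.

Run:
```python
import cv2,numpy as np
t=cv2.imread("pics/top0.png");s=cv2.imread("pics/side0.png")
c=lambda im,x,y,w,h,k:cv2.resize(im[y:y+h,x:x+w],(w*k,h*k),interpolation=cv2.INTER_CUBIC)
a=c(t,305,145,105,100,5);b=c(s,270,140,110,75,5)
b2=c(t,205,155,50,50,5);d=c(s,190,180,60,65,5)
A=np.zeros((600,800,3),np.uint8);A[:500,:525]=a;A[:250,530:780]=b2;A[255:580,530:800]=d[:,:270]
cv2.imwrite("pics/c1.png",A);cv2.imwrite("pics/c2.png",b)
```

```text
(no output)
```

View pics/c1.png

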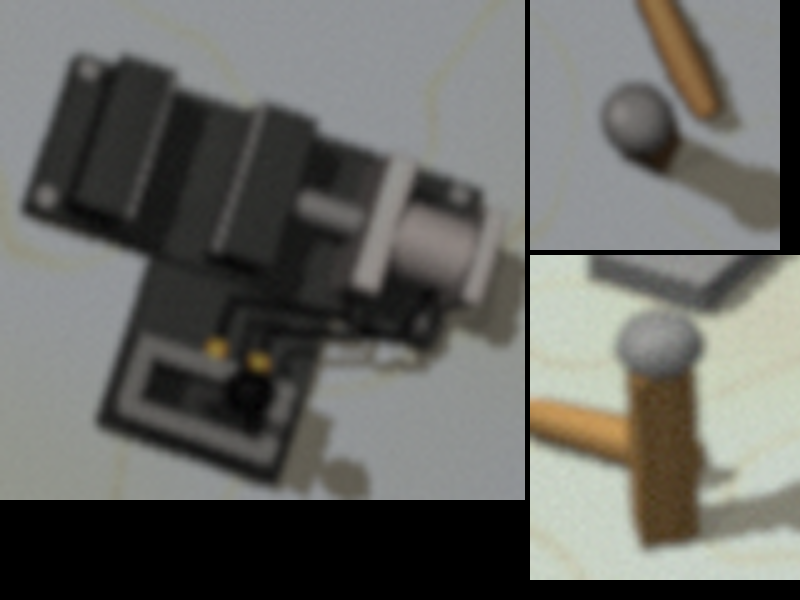

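View pics/c2.png

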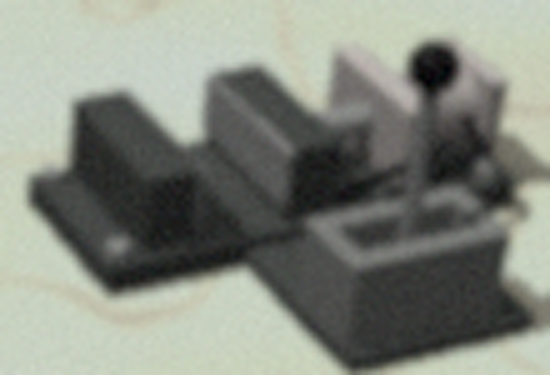

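The crops show the jaw top edges clearly: fixed face (178,72)-(130,218), moving face (265,105)-(215,250). The knob is at (248,392) in the top crop and (433,65) in the side crop. The stake's front bottom edge runs (645,547)-(697,540) in the side inset.

```bash
cat > h.py <<'E'
import numpy as np,cv2
from bench import robot
from scipy.spatial.transform import Rotation as R
def ray(s,u,v):
    E=np.array(s["extrinsics"]);d=E[:3,:3].T@np.array([(u-s["cx"])/s["fx"],(v-s["cy"])/s["fy"],1]);return -E[:3,:3].T@E[:3,3],d
def onz(s,u,v,z):
    c,d=ray(s,u,v);return c+d*(z-c[2])/d[2]
def tri(a,b):
    M=0;q=0
    for s,u,v in(a,b):
        c,d=ray(s,u,v);d=d/np.linalg.norm(d);P=np.eye(3)-np.outer(d,d);M=M+P;q=q+P@c
    p=np.linalg.solve(M,q);return p
def proj(s,p):
    E=np.array(s["extrinsics"]);q=E[:3,:3]@p+E[:3,3];return np.array([s["fx"]*q[0]/q[2]+s["cx"],s["fy"]*q[1]/q[2]+s["cy"]])
def viewpose(): 
    o=robot.get_obs();return np.array(o["tool_pos"]),R.from_euler("xyz",o["ee_rot"]).as_matrix(),o
def totool(d): return viewpose()[1].T@np.array(d)
E
python3 - <<'E'
from h import *
np.set_printoptions(precision=4,suppress=True)
t=robot.snapshot("top");s=robot.snapshot("side")
f=lambda u,v,x=305,y=145:((u+.5)/5-.5+x,(v+.5)/5-.5+y)
P={k:onz(t,*f(*k),z) for k,z in {(178,72):.065,(130,218):.065,(265,105):.065,(215,250):.065,(122,55):.065,(78,205):.065,(75,55):.02,(22,212):.02}.items()}
for k in P:print(k,P[k])
a,b,c,d=[P[k] for k in list(P)[:4]]
print("gap dirs",a-b,c-d,np.linalg.norm(a-b),"gap",np.linalg.norm((a+b-c-d)/2),"mid",(a+b+c+d)/4)
print("knob",tri((t,*f(248,392)),(s,*f(433,65,270,140))),onz(t,*f(248,392),.15),onz(s,*f(433,65,270,140),.15))
print("dome",tri((t,*f(108,117,205,155)),(s,*f(130,87,190,180))),onz(t,*f(108,117,205,155),.1),onz(s,*f(130,87,190,180),.1))
g=lambda u,v:onz(s,*f(u-530,v-255,190,180),0)
print("foot",g(645,547),g(697,540),g(632,522))
E
```

```text
(178, 72) [ 0.6721 -0.1484  0.065 ]
(130, 218) [ 0.5894 -0.1191  0.065 ]
(265, 105) [ 0.653  -0.1964  0.065 ]
(215, 250) [ 0.5712 -0.1656  0.065 ]
(122, 55) [ 0.682  -0.1173  0.065 ]
(78, 205) [ 0.5968 -0.0904  0.065 ]
(75, 55) [ 0.6928 -0.0988  0.02  ]
(22, 212) [ 0.5996 -0.0656  0.02  ]
gap dirs [ 0.0827 -0.0293  0.    ] [ 0.0817 -0.0308  0.    ] 0.08776351962077773 gap 0.05076982438494461 mid [ 0.6214 -0.1574  0.065 ]
knob [ 0.4882 -0.1586  0.1507] [ 0.489  -0.1582  0.15  ] [ 0.4884 -0.1604  0.15  ]
dome [0.6125 0.1677 0.1021] [0.6133 0.1683 0.1   ] [0.6144 0.1654 0.1   ]
foot [0.6052 0.1842 0.    ] [0.5938 0.1629 0.    ] [0.6237 0.1774 0.    ]
```

The knob and jaws agree: the vice yaw is about 70.4° and the bed centre is about (0.621,-0.157). The stake is near (0.6125,0.167) at a yaw of about 65°. I'll fly above it and look with the wrist camera.

Units first: shifts go in shares of 0.4 m and turns go in shares of 180 degrees. So 0.032 m is 0.08, -0.0224 m is -0.056.

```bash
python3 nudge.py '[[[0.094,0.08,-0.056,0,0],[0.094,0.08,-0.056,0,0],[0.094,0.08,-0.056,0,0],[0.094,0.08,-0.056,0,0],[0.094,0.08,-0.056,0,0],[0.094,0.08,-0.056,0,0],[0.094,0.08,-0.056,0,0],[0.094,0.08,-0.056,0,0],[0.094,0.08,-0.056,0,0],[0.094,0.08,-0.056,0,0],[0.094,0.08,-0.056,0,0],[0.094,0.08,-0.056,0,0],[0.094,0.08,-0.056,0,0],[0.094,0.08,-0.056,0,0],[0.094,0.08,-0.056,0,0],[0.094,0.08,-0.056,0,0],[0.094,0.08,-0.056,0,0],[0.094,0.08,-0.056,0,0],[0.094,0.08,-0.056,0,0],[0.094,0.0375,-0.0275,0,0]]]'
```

```text
refused: ROWS must be a list of rows, each a list of 5 numbers. Nothing was moved.
```

The call was refused and nothing moved: it wants a list of rows, each a list of 5 numbers. Same move again in that form.

```bash
python3 nudge.py '[[0.094,0.08,-0.056,0,0],[0.094,0.08,-0.056,0,0],[0.094,0.08,-0.056,0,0],[0.094,0.08,-0.056,0,0],[0.094,0.08,-0.056,0,0],[0.094,0.08,-0.056,0,0],[0.094,0.08,-0.056,0,0],[0.094,0.08,-0.056,0,0],[0.094,0.08,-0.056,0,0],[0.094,0.08,-0.056,0,0],[0.094,0.08,-0.056,0,0],[0.094,0.08,-0.056,0,0],[0.094,0.08,-0.056,0,0],[0.094,0.08,-0.056,0,0],[0.094,0.08,-0.056,0,0],[0.094,0.08,-0.056,0,0],[0.094,0.08,-0.056,0,0],[0.094,0.08,-0.056,0,0],[0.094,0.08,-0.056,0,0],[0.094,0.0375,-0.0275,0,0]]'
python3 nudge.py '[[0.094,0,0,0,-0.0366],[0.094,0,0,0,-0.0366],[0.094,0,0,0,-0.0366],[0.094,0,0,0,-0.0366],[0.094,0,0,0,-0.0366],[0.094,0,0,0,-0.0366],[0.094,0,0,0,0]]'
python3 - <<'E'
from h import *
np.set_printoptions(precision=4,suppress=True)
s=robot.snapshot("wrist");p,M,o=viewpose();print(o["time"],p,o["ee_rot"],"to stake",totool([.6125-p[0],.167-p[1],0]))
print(proj(s,np.array([.6125,.167,0])),proj(s,np.array([.6125,.167,.115])))
im=s["color"];cv2.imwrite("pics/w1.png",im)
E
```

```text
time: 1.87
tool_pos: [0.6119, 0.1704, 0.2042]
ee_rot: [-3.14, 0.0, 0.449]
wrist_force: [-0.8, -1.1, -0.9]
width: 0.0941
finger_force: 0.0
time: 2.45
tool_pos: [0.6108, 0.1663, 0.205]
ee_rot: [-3.141, 0.001, 1.138]
wrist_force: [-0.1, 0.1, -0.2]
width: 0.094
finger_force: 0.0
2.5 [0.6109 0.1663 0.2051] [-3.1411  0.0005  1.1335] to stake [ 0.0013  0.0012 -0.    ]
[258.2697 173.3494] [258.4747 196.1266]
```

View pics/w1.png

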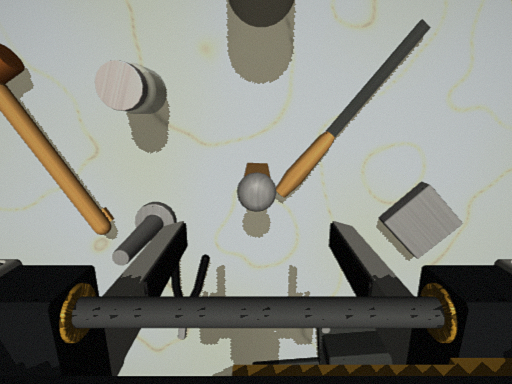

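The wrist view shows the dome at (257,192) with the shank's bottom edge behind it around row 163, columns 246-270. The stake is clear of the file handle's tip at (281,193). Next I'll measure the shank's yaw from that edge.

Run:
```python
from h import *
np.set_printoptions(precision=4,suppress=True)
s=robot.snapshot("wrist");im=s["color"]
hsv=cv2.cvtColor(im,cv2.COLOR_BGR2HSV)
m=cv2.inRange(hsv,(4,90,30),(25,255,255));m[:150]=0;m[185:]=0;m[:,:238]=0;m[:,276:]=0
ys,xs=np.nonzero(m);print(len(xs),xs.min(),xs.max(),ys.min(),ys.max())
for r in range(ys.min(),ys.max()+1):
    q=xs[ys==r];print(r,q.min(),q.max(),end=" | ") if len(q) else None
top=[(c,ys[xs==c].min()) for c in range(248,269) if (xs==c).any()]
W=np.array([onz(s,c,r-.5,0)[:2] for c,r in top]);vx,vy,_,_=cv2.fitLine(W.astype(np.float32),cv2.DIST_L2,0,.01,.01).ravel()
print("\nedge ang deg",np.degrees(np.arctan2(vy,vx)),"mid",W.mean(0))
g=cv2.inRange(hsv,(0,0,60),(180,70,255))
c=cv2.HoughCircles(cv2.medianBlur(im[150:230,220:300].mean(2).astype(np.uint8),3),cv2.HOUGH_GRADIENT,1,50,param1=80,param2=12,minRadius=15,maxRadius=25)
print(c); 
if c is not None:
    u,v=c[0,0,0]+220,c[0,0,1]+150;print(onz(s,u,v,.1))
t=robot.snapshot("top");d=robot.snapshot("side")
p,M,o=viewpose();print(p,o["ee_rot"])
```

```text
236 244 269 163 176
163 248 260 | 164 247 266 | 165 247 267 | 166 247 267 | 167 247 267 | 168 246 267 | 169 246 268 | 170 246 268 | 171 246 268 | 172 245 268 | 173 245 268 | 174 245 269 | 175 245 269 | 176 244 269 | 
edge ang deg -33.62458 mid [0.6181 0.1795]
[[[34.5 42.5 18.8]]]
[0.6088 0.1683 0.1   ]
[0.611  0.1662 0.2053] [-3.1415  0.0002  1.1337]
```

In the tool's units: 0.025 m is 0.0625, 0.001 m is 0.0025, 0.06 rad is 0.0191.

```bash
python3 nudge.py '[[0.094,0.0025,0,0,0.0191],[0.094,0,0,0.0625,0],[0.094,0,0,0.0625,0],[0.094,0,0,0.0625,0],[0.094,0,0,0.0625,0],[0.094,0,0,0.0625,0],[0.094,0,0,0.0625,0],[0.094,0,0,0,0],[0.094,0,0,0,0]]'
python3 nudge.py '[[0.06,0,0,0,0],[0.04,0,0,0,0],[0.032,0,0,0,0],[0.02,0,0,0,0],[0.02,0,0,0,0],[0.02,0,0,0,0],[0.02,0,0,0,0],[0.02,0,0,0,0],[0.02,0,0,0,0],[0.02,0,0,0,0]]'
```

```text
time: 3.4
tool_pos: [0.6101, 0.1669, 0.0538]
ee_rot: [-3.138, 0.003, 1.075]
wrist_force: [0.4, 0.7, 0.4]
width: 0.0941
finger_force: 0.0
time: 4.23
tool_pos: [0.6112, 0.1673, 0.0554]
ee_rot: [-3.141, 0.0, 1.076]
wrist_force: [-0.2, 0.3, 0.5]
width: 0.0384
finger_force: 30.0
```

The opening stopped at 38 mm instead of 28 mm, so the fingers hold either the dome or a diagonal. I'll look before lifting.

Run:
```python
from h import *
s=robot.snapshot("side")["color"];w=robot.snapshot("wrist")["color"]
c=cv2.resize(s[140:260,160:290],None,fx=4,fy=4,interpolation=cv2.INTER_CUBIC)[:480,:400]
d=cv2.resize(w[130:330,160:360],None,fx=2,fy=2,interpolation=cv2.INTER_CUBIC)
A=np.zeros((480,800,3),np.uint8);A[:,:400]=c;A[:400,400:]=d
cv2.imwrite("pics/g1.png",A);o=robot.get_obs();print(o["width"],o["finger_force"],robot.tcp_to_grasp)
```

```text
0.03802416309555599 30.000094055430964 0.0188
```

View pics/g1.png

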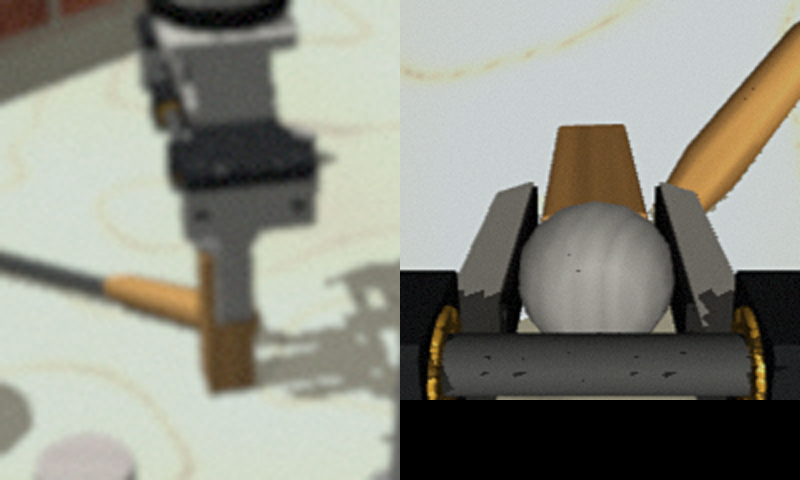

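The fingers' backing is pinching the dome's equator above the pads, while the shank is square to the fingers (straight edge at row 125 in the right inset). The shank can't be reached past the 40 mm dome, so I'll grip the dome's equator with the pads themselves, 22 mm higher.

In the tool's units: -0.012 m is -0.03.

```bash
python3 nudge.py '[[0.06,0,0,0,0],[0.06,0,0,0,0],[0.06,0,0,0,0],[0.06,0,0,-0.03,0],[0.06,0,0,-0.03,0],[0.06,0,0,0,0],[0.045,0,0,0,0],[0.03,0,0,0,0],[0.02,0,0,0,0],[0.02,0,0,0,0],[0.02,0,0,0,0],[0.02,0,0,0,0],[0.02,0,0,0,0]]'
python3 - <<'E'
from h import *
s=robot.snapshot("wrist");w=s["color"];hsv=cv2.cvtColor(w,cv2.COLOR_BGR2HSV)
m=cv2.inRange(hsv,(4,90,30),(25,255,255));m[:100]=0;m[250:]=0;m[:,:225]=0
n,l,st,_=cv2.connectedComponentsWithStats(m);print(st[1:][st[1:,4]>60])
m[:,290:]=0;ys,xs=np.nonzero(m)
for c in range(230,285,4):
    q=ys[xs==c];print(c,q.min() if len(q) else None,end="|")
o=robot.get_obs();print(o["width"],o["tool_pos"])
E
```

```text
time: 5.42
tool_pos: [0.611, 0.1672, 0.079]
ee_rot: [-3.141, 0.001, 1.076]
wrist_force: [0.1, 1.1, 0.3]
width: 0.038
finger_force: 30.0
[[ 285  133   85   94 2644]
 [ 235  186   45   38 1139]]
230 None|234 None|238 204|242 187|246 186|250 186|254 186|258 186|262 186|266 186|270 186|274 200|278 216|282 None|0.03824048368155144 [0.61105882 0.16721887 0.07903217]
```

The pads now hold the dome squarely (the shank edge is level at row 186). Lifting gently.

In the tool's units: -0.02 m is -0.05, -0.015 m is -0.0375.

```bash
python3 nudge.py '[[0.02,0,0,-0.0125,0],[0.02,0,0,-0.025,0],[0.02,0,0,-0.0375,0],[0.02,0,0,-0.05,0],[0.02,0,0,-0.05,0],[0.02,0,0,-0.05,0],[0.02,0,0,-0.025,0],[0.02,0,0,0,0],[0.02,0,0,0,0],[0.02,0,0,0,0]]'
python3 - <<'E'
from h import *
np.set_printoptions(precision=4,suppress=True)
s=robot.snapshot("wrist");w=s["color"];hsv=cv2.cvtColor(w,cv2.COLOR_BGR2HSV)
m=cv2.inRange(hsv,(4,90,30),(25,255,255));m[:100]=0;m[250:]=0;m[:,:225]=0;m[:,290:]=0;ys,xs=np.nonzero(m)
for c in range(230,285,4):
    q=ys[xs==c];print(c,q.min() if len(q) else None,end="|")
p,M,o=viewpose();print(o["width"],o["finger_force"],p,o["ee_rot"],o["wrist_force"])
d=np.array([.6214,-.1574,0])-p;d[2]=0
a=1.228;print("turn",-(a-o["ee_rot"][2]),"delta tool",M.T@d)
E
```

```text
time: 6.3
tool_pos: [0.6107, 0.167, 0.1777]
ee_rot: [-3.139, 0.002, 1.076]
wrist_force: [-0.6, -0.4, -4.1]
width: 0.0382
finger_force: 30.0
230 None|234 None|238 205|242 187|246 186|250 186|254 186|258 186|262 186|266 186|270 186|274 199|278 193|282 186|0.038179006936662 29.99939436209388 [0.6105 0.167  0.1773] [-3.1388  0.0024  1.0757] [ 0.3168  0.2411 -3.1024]
turn -0.15226141286576755 delta tool [-0.2802  0.1637  0.0002]
```

In the tool's units: -0.0195 m is -0.0488, -0.0145 m is -0.0363, -0.076 rad is -0.0242.

```bash
python3 nudge.py '[[0.02,0,0,0,-0.0242],[0.02,0,0,0,-0.0242],[0.02,-0.0363,0.0143,0,0],[0.02,-0.0488,0.0193,0,0],[0.02,-0.0488,0.0193,0,0],[0.02,-0.0488,0.0193,0,0],[0.02,-0.0488,0.0193,0,0],[0.02,-0.0488,0.0193,0,0],[0.02,-0.0488,0.0193,0,0],[0.02,-0.0488,0.0193,0,0],[0.02,-0.0488,0.0193,0,0],[0.02,-0.0488,0.0193,0,0],[0.02,-0.0488,0.0193,0,0],[0.02,-0.0488,0.0193,0,0],[0.02,-0.0488,0.0193,0,0],[0.02,-0.0488,0.0193,0,0],[0.02,-0.0488,0.0193,0,0],[0.02,-0.0363,0.0143,0,0],[0.02,0,0,0,0],[0.02,0,0,0,0]]'
python3 - <<'E'
from h import *
np.set_printoptions(precision=4,suppress=True)
s=robot.snapshot("wrist");cv2.imwrite("pics/w2.png",s["color"])
p,M,o=viewpose();print(o["width"],p,o["ee_rot"],o["wrist_force"])
d=np.array([.6214,-.1574,0])-p;d[2]=0;print(M.T@d)
a=1.228;V=np.array([[np.cos(a),-np.sin(a)],[np.sin(a),np.cos(a)]])
for q in [(50,-45),(50,45),(2,-45),(2,45)]:
    print(q,proj(s,np.r_[np.array([.6214,-.1574])+V@(np.array(q)/1e3-[.026,0]),.065]))
E
```

```text
time: 8.02
tool_pos: [0.6215, -0.1582, 0.1785]
ee_rot: [-3.14, -0.001, 1.225]
wrist_force: [-0.0, 0.5, -3.2]
width: 0.0379
finger_force: 30.0
0.03795023303498057 [ 0.6217 -0.1572  0.1788] [-3.1401 -0.0008  1.2267] [ 0.4266 -0.47   -3.0327]
[-0.0003 -0.0002  0.    ]
(50, -45) [301.3019 167.6782]
(50, 45) [212.6215 167.9948]
(2, -45) [299.7231 212.6208]
(2, 45) [214.6092 212.8951]
```

View pics/w2.png

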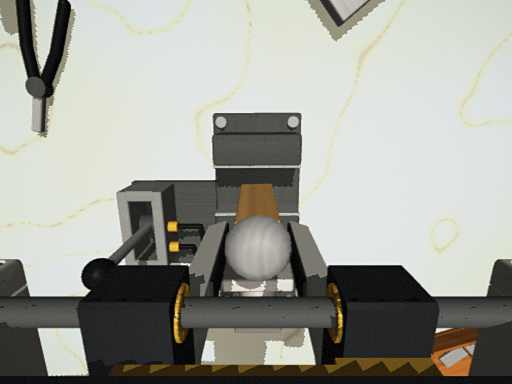

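The jaw edges appear at rows 167 and 215, columns 214-300, matching the prediction and level with the tool. The stake hangs centred, so I'll lower it.

In the tool's units: 0.02 m is 0.05, 0.003 m is 0.0075.

```bash
python3 nudge.py '[[0.02,0,0,0.025,0],[0.02,0,0,0.05,0],[0.02,0,0,0.05,0],[0.02,0,0,0.0375,0],[0.02,0,0,0.02,0],[0.02,0,0,0.0075,0],[0.02,0,0,0,0],[0.02,0,0,0,0],[0.02,0,0,0,0]]'
python3 nudge.py '[[0.02,0,0,0.005,0],[0.02,0,0,0.0025,0],[0.02,0,0,0.0025,0],[0.02,0,0,0,0],[0.02,0,0,0,0]]'
```

```text
time: 8.82
tool_pos: [0.6231, -0.1574, 0.1051]
ee_rot: [3.139, -0.0, 1.228]
wrist_force: [0.4, -1.0, -3.6]
width: 0.0381
finger_force: 30.0
time: 9.23
tool_pos: [0.6221, -0.1574, 0.0994]
ee_rot: [-3.142, 0.0, 1.228]
wrist_force: [0.1, 0.0, -3.7]
width: 0.038
finger_force: 30.0
```

In the tool's units: 0.001 m is 0.0025, 0.0005 m is 0.0013.

```bash
python3 nudge.py '[[0.02,0,0,0.0025,0],[0.02,0,0,0.0013,0],[0.02,0,0,0,0],[0.02,0,0,0,0]]'
```

```text
time: 9.57
tool_pos: [0.6224, -0.1574, 0.099]
ee_rot: [3.14, 0.0, 1.228]
wrist_force: [-1.4, 0.6, 1.6]
width: 0.0379
finger_force: 30.0
```

The wrist force rose to +1.6 N, so the stake is on the bed. Releasing and rising.

In the tool's units: -0.03 m is -0.075, -0.015 m is -0.0375.

```bash
python3 nudge.py '[[0.045,0,0,0,0],[0.06,0,0,0,0],[0.08,0,0,0,0],[0.08,0,0,0,0],[0.08,0,0,0,0],[0.08,0,0,-0.0375,0],[0.08,0,0,-0.075,0],[0.08,0,0,-0.075,0],[0.08,0,0,-0.075,0],[0.08,0,0,0,0]]'
python3 - <<'E'
from h import *
np.set_printoptions(precision=4,suppress=True)
s=robot.snapshot("wrist");t=robot.snapshot("side");
A=np.zeros((384,800,3),np.uint8);A[:,:400]=s["color"][:,60:460];A[:,400:]=cv2.resize(t["color"][110:230,265:390],(400,384),interpolation=cv2.INTER_CUBIC);cv2.imwrite("pics/p1.png",A)
p,M,o=viewpose();print(o["time"],p,o["ee_rot"],proj(s,np.array([.6214,-.1574,.115])),proj(s,np.array([.6214,-.1574,.135])))
E
```

```text
time: 10.4
tool_pos: [0.6251, -0.1583, 0.2115]
ee_rot: [3.128, -0.0, 1.228]
wrist_force: [0.7, -1.0, 1.5]
width: 0.0803
finger_force: 0.0
10.5 [ 0.623  -0.1576  0.2049] [3.1373 0.     1.2278] [251.8859 196.0809] [251.7808 201.8634]
```

View pics/p1.png

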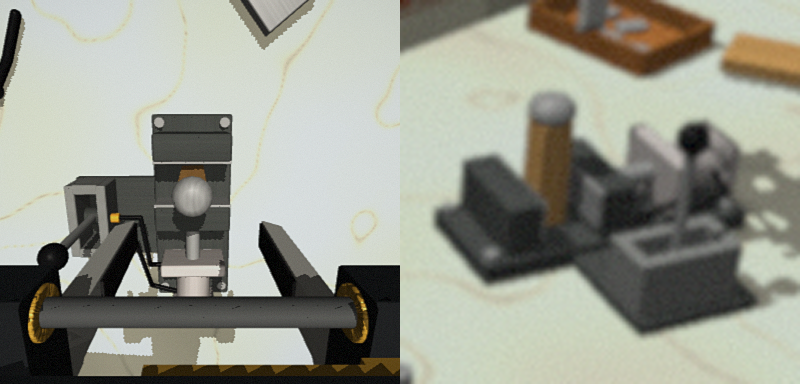

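The stake stands between the jaws: dome at (253,196), shank square to the jaws, upright in the side view. Now I'll close the fingers and go behind the lever knob on its cylinder side, at vice (-61,125).

In the tool's units: -0.0253 m is -0.0633, -0.0175 m is -0.0438.

```bash
python3 nudge.py '[[0.0,0,0,0,0],[0,-0.0438,-0.0633,0,0],[0,-0.0438,-0.0633,0,0],[0,-0.0438,-0.0633,0,0],[0,-0.0438,-0.0633,0,0],[0,-0.0438,-0.0633,0,0],[0,0,0,0,0],[0,0,0,0.05,0],[0,0,0,0.05,0],[0,0,0,0.05,0],[0,0,0,0.05,0],[0,0,0,0.015,0],[0,0,0,0,0],[0,0,0,0,0]]'
cat > v.py <<'E'
from h import *
np.set_printoptions(precision=4,suppress=True)
p,M,o=viewpose();a=1.228;V=np.array([[np.cos(a),-np.sin(a)],[np.sin(a),np.cos(a)]])
print("vise mm",(V.T@(p[:2]-[.6214,-.1574])+[.026,0])*1e3,"z",p[2]*1e3,"F vise",V.T@np.array(o["wrist_force"])[:2],o["wrist_force"][2],o["time"])
E
python3 v.py
```

```text
time: 11.67
tool_pos: [0.4735, -0.1969, 0.1163]
ee_rot: [-3.14, -0.0, 1.228]
wrist_force: [-0.2, -0.7, 0.3]
width: 0.0003
finger_force: 0.0
vise mm [-60.885 126.053] z 116.28729560442913 F vise [-0.6859 -0.0626] 0.2824170259497313 11.6667
```

In the tool's units: 0.01 m is 0.025, 0.003 m is 0.0075.

```bash
python3 nudge.py '[[0,0.025,0,0,0],[0,0.025,0,0,0],[0,0.025,0,0,0],[0,0.025,0,0,0],[0,0.025,0,0,0],[0,0.025,0,0,0],[0,0.025,0,0,0],[0,0.025,0,0,0],[0,0.0075,0,0,0],[0,0,0,0,0]]'; python3 v.py
```

```text
time: 12.5
tool_pos: [0.4993, -0.1245, 0.1162]
ee_rot: [-3.141, 0.015, 1.227]
wrist_force: [-5.1, -17.2, -1.9]
width: 0.0005
finger_force: 8.6
vise mm [ 15.9833 126.0939] z 116.24622464746768 F vise [-17.897   -0.9267] -1.9236336951503383 12.5
```

In the tool's units: 0.004 m is 0.01, 0.003 m is 0.0075.

```bash
python3 nudge.py '[[0,0.01,0,0,0],[0,0.01,0,0,0],[0,0.0075,0,0,0],[0,0,0,0,0],[0,0,0,0,0]]'; python3 v.py
python3 - <<'E'
from h import *
t=robot.snapshot("top")["color"];s=robot.snapshot("side")["color"]
A=np.zeros((400,800,3),np.uint8);A[:,:400]=cv2.resize(t[145:245,305:405],(400,400),interpolation=cv2.INTER_CUBIC);A[:,400:]=cv2.resize(s[110:220,275:385],(400,400),interpolation=cv2.INTER_CUBIC);cv2.imwrite("pics/l1.png",A)
E
```

```text
time: 12.92
tool_pos: [0.502, -0.1161, 0.1153]
ee_rot: [-3.139, 0.018, 1.225]
wrist_force: [-5.7, -20.5, -6.0]
width: 0.0003
finger_force: 10.8
vise mm [ 24.777  126.3201] z 115.29470149611889 F vise [-21.1742  -1.5267] -5.953954791217077 12.9167
```

View pics/l1.png

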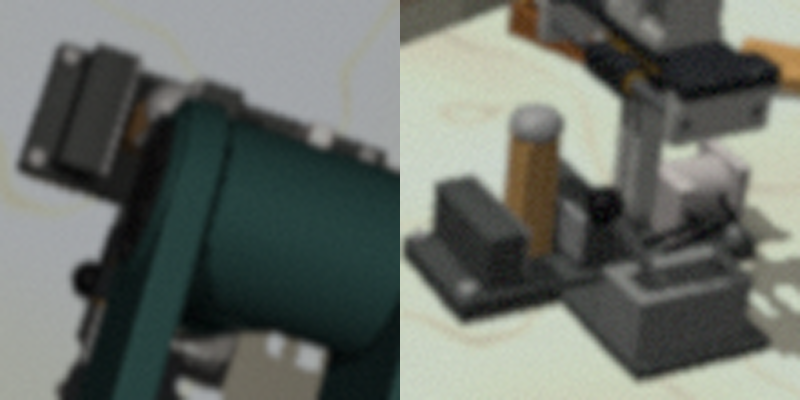

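The knob is visible leaning over, at (603,205) in the side crop and (88,278) in the top crop. The stake is still upright and the jaw is advancing. I'll compute the tilt from these.

```bash
cat > k.py <<'E'
from h import *
import sys
t=robot.snapshot("top");s=robot.snapshot("side")
a=1.228;V=np.array([[np.cos(a),-np.sin(a)],[np.sin(a),np.cos(a)]])
p=tri((t,305+88/4,145+278/4),(s,275+203/3.636,110+205/3.636))
q=V.T@(p[:2]-[.6214,-.1574])+[.026,0];print("knob",q,p[2],"tilt",np.arctan2(q[0]+.02,p[2]-.035))
E
python3 k.py
```

```text
knob [0.04643071 0.12454719] 0.1262571585121551 tilt 0.6292395329433097
```

In the tool's units: 0.001 m is 0.0025.

```bash
python3 nudge.py '[[0,0.0025,0,0,0],[0,0,0,0,0],[0,0,0,0,0],[0,0,0,0,0],[0,0,0,0,0],[0,0,0,0,0],[0,0,0,0,0],[0,0,0,0,0],[0,0,0,0,0],[0,0,0,0,0],[0,0,0,0,0],[0,0,0,0,0]]'; python3 v.py
```

```text
time: 14.12
tool_pos: [0.5023, -0.1151, 0.1149]
ee_rot: [-3.139, 0.018, 1.224]
wrist_force: [-5.2, -19.7, -6.6]
width: 0.0002
finger_force: 9.5
vise mm [ 25.8375 126.364 ] z 114.8922064362719 F vise [-20.3241  -1.733 ] -6.576475975707549 14.1167
```

In the tool's units: 0.002 m is 0.005, 0.001 m is 0.0025.

```bash
python3 nudge.py '[[0,0.005,0,0,0],[0,0.0025,0,0,0],[0,0,0,0,0],[0,0,0,0,0],[0,0,0,0,0],[0,0,0,0,0],[0,0,0,0,0],[0,0,0,0,0],[0,0,0,0,0],[0,0,0,0,0],[0,0,0,0,0],[0,0,0,0,0],[0,0,0,0,0],[0,0,0,0,0],[0,0,0,0,0],[0,0,0,0,0],[0,0,0,0,0],[0,0,0,0,0],[0,0,0,0,0],[0,0,0,0,0]]'; python3 v.py
python3 nudge.py '[[0,0,0,0,0],[0,0,0,0,0],[0,0,0,0,0],[0,0,0,0,0],[0,0,0,0,0],[0,0,0,0,0],[0,0,0,0,0],[0,0,0,0,0],[0,0,0,0,0],[0,0,0,0,0],[0,0,0,0,0],[0,0,0,0,0],[0,0,0,0,0],[0,0,0,0,0],[0,0,0,0,0],[0,0,0,0,0],[0,0,0,0,0],[0,0,0,0,0],[0,0,0,0,0],[0,0,0,0,0]]' >/dev/null
python3 nudge.py '[[0,0,0,0,0],[0,0,0,0,0],[0,0,0,0,0],[0,0,0,0,0],[0,0,0,0,0],[0,0,0,0,0],[0,0,0,0,0],[0,0,0,0,0],[0,0,0,0,0],[0,0,0,0,0],[0,0,0,0,0],[0,0,0,0,0],[0,0,0,0,0],[0,0,0,0,0],[0,0,0,0,0],[0,0,0,0,0],[0,0,0,0,0],[0,0,0,0,0],[0,0,0,0,0],[0,0,0,0,0]]' > /dev/null
python3 nudge.py '[[0,0,0,0,0],[0,0,0,0,0],[0,0,0,0,0],[0,0,0,0,0],[0,0,0,0,0],[0,0,0,0,0],[0,0,0,0,0],[0,0,0,0,0],[0,0,0,0,0],[0,0,0,0,0],[0,0,0,0,0],[0,0,0,0,0],[0,0,0,0,0],[0,0,0,0,0],[0,0,0,0,0],[0,0,0,0,0],[0,0,0,0,0],[0,0,0,0,0],[0,0,0,0,0],[0,0,0,0,0]]'; python3 v.py
python3 - <<'E'
from h import *
cv2.imwrite("pics/side_h.png",robot.snapshot("side")["color"])
E
```

```text
time: 15.78
tool_pos: [0.5031, -0.1124, 0.1143]
ee_rot: [-3.138, 0.018, 1.224]
wrist_force: [-4.4, -21.3, -9.1]
width: 0.0005
finger_force: 10.3
vise mm [ 28.5722 126.5594] z 114.32557325634929 F vise [-21.5256  -2.9757] -9.100962939491277 15.7833
time: 20.78
tool_pos: [0.5031, -0.1124, 0.1143]
ee_rot: [-3.138, 0.018, 1.224]
wrist_force: [-5.5, -20.4, -8.7]
width: 0.0007
finger_force: 10.3
vise mm [ 28.5967 126.5619] z 114.31507780477963 F vise [-21.0398  -1.7018] -8.734116244810462 20.7833
```

Held over for more than 7 s. I'll ease the lever back, clear it, rise and check.

In the tool's units: -0.04 m is -0.1, -0.03 m is -0.075.

```bash
python3 nudge.py '[[0,-0.02,0,0,0],[0,-0.0225,0,0,0],[0,-0.0225,0,0,0],[0,-0.0225,0,0,0],[0,-0.0225,0,0,0],[0,-0.0225,0,0,0],[0,-0.0225,0,0,0],[0,-0.0225,0,0,0],[0,-0.0225,0,0,0],[0,-0.025,0,0,0],[0,-0.05,0,0,0],[0,0,0,-0.075,0],[0,0,0,-0.075,0],[0,0,0,-0.075,0],[0,-0.075,0,-0.05,0],[0,-0.1,0,0,0],[0,-0.1,0,0,0],[0,-0.075,0,0,0],[0,0,0,0,0],[0,0,0,0,0]]'
python3 - <<'E'
from h import *
t=robot.snapshot("top")["color"];s=robot.snapshot("side")["color"]
A=np.zeros((400,800,3),np.uint8);A[:,:400]=cv2.resize(t[145:245,305:405],(400,400),interpolation=cv2.INTER_CUBIC);A[:,400:]=cv2.resize(s[110:220,275:385],(400,400),interpolation=cv2.INTER_CUBIC);cv2.imwrite("pics/f1.png",A)
E
```

```text
time: 22.5
tool_pos: [0.4215, -0.3416, 0.2263]
ee_rot: [-3.141, -0.001, 1.225]
wrist_force: [-0.2, 0.1, 0.4]
width: 0.0007
finger_force: 0.0
```

View pics/f1.png

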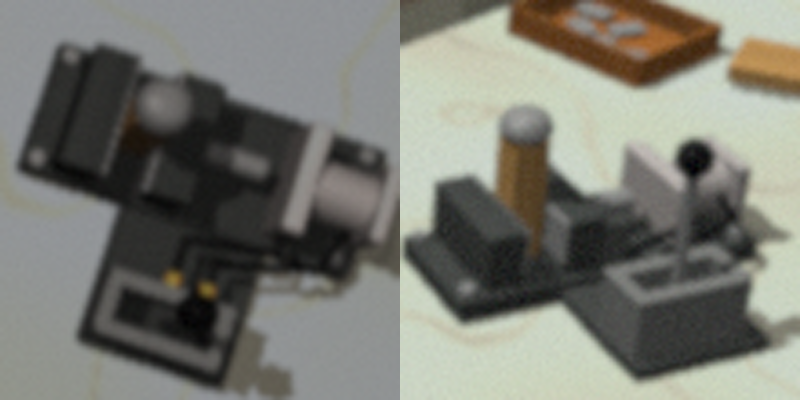

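The jaw is up against the stake, and the lever is upright with its knob at (195,310) in the top crop. As a last check, I'll see whether the dome sits at vice x ≈ 36, which would mean it is against the fixed jaw.

Run:
```python
from h import *
t=robot.snapshot("top");s=robot.snapshot("side")
a=1.228;V=np.array([[np.cos(a),-np.sin(a)],[np.sin(a),np.cos(a)]])
f=lambda p:(V.T@(p[:2]-[.6214,-.1574])+[.026,0])*1e3
p=tri((t,305+163/4,145+105/4),(s,275+126/3.636,110+124/3.636));print("dome",f(p),p[2])
print("jaw near corner",f(onz(t,305+143/4,145+190/4,.065)))
p=tri((t,305+195/4,145+310/4),(s,275+294/3.636,110+158/3.636));print("knob",f(p),p[2])
```

```text
dome [34.82085303 -1.0280981 ] 0.12161545947433659
jaw near corner [21.08641398 45.18470606]
knob [-19.44236293 124.0750814 ] 0.14802879601367863
```

The dome is at x ≈ 35, the jaw face at ≈ 21-22 and the knob at -19.4 (upright), so the stake is gripped. Handing in.

```bash
python3 -c "
from bench import robot
print(robot.close_job())"
```

```text
the job is handed in; nothing more can be done
None
```

The job is handed in: by the last camera check the stake stands upright, clamped between the jaws at mid-width, with the lever back upright and the arm clear; no verdict was returned.

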